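# Load two brass blanks into a spring-loaded blank magazine

## Task

Load both oblong brass blanks, lying flat, into the spring magazine on its stand, one at a time: set the first in the mouth, press it down gently until it has gone right under both spring catches and stays there when you let go, and only then bring the second and press it in on top of the first in the same way. Never press on it with more than about 25 N, and leave the square plate and the other things on the bench where they lie.

Things in the scene. Friction and masses are not known exactly. Their poses are not given: they have to be found in the camera images.
- blank_a: Oblong brass blank, plain block 60 mm (its x) by 30 mm (its y) by 10 mm thick, about 150 g, lying flat on the bench. Origin at the centre of its underside, z up through the thickness. The two oblong blanks are alike; either may go in first.
- blank_b: The other oblong brass blank, the same as blank_a.
- stand: Foot of the magazine: dark steel plate 120 (x) by 90 (y) by 12 mm, fixed. Origin: centre of its underside, on the magazine's vertical axis. The aluminium magazine sits on a column over it; its height setting differs each time and is NOT measured: the undersides of its catches are 57 to 91 mm above the bench, to be felt (or seen). All heights of the magazine's parts go with it.
- well (a point): Point on the axis, 74 mm above the bench (mid-setting of the catches' undersides). The well: open top, inside 62 (stand's x) by 32.5 mm (y), four corner posts 4 mm thick that rise 12 mm above the catches' undersides, then flare out 5 mm at 45 degrees. The long sides are open, 42 mm wide, full height, so fingers on a blank's long sides pass. Blanks go in flat, long side along x.
- catch_near (a point): Where the catch at the well's -x end would be at mid-setting. Each catch: sprung steel, 15 mm wide, sticks 3.5 mm into the well; flat underside, 1.5 mm land, then a ramp up and outward to 9 mm above the underside. A blank set in the mouth rests on both ramps, its top 14 to 17 mm above the catches' undersides. That much travel takes it under them.
- catch_far (a point): The same for the catch at the +x end. Pressing a blank past the catches takes roughly 6 to 15 N, spring included; they snap back over it when its top is below their undersides, else it pops up. Fixed ledges 22.5 mm below the undersides stop the lowest blank hard: with two blanks in, the upper one goes only 2.5 mm past the catches before the force shoots up.
- follower (a joint): Spring-loaded plate (44 by 28 mm steel) inside the magazine that carries the stack, how far it is pressed down, in m: 0 empty (its top 1 mm below the catches' undersides), about 0.009 with one blank held under the catches, about 0.019 with two. The spring pushes up with 6 N at 0, growing by 1.5 N per 10 mm.
- square_plate: Bystander: square brass plate 45 by 45 by 10 mm, 170 g; not part of the load. Origin at the centre of its underside.
- needle_file: Bystander: thin needle file 140 mm long along its x, 6 mm high.
- half_round_file: Bystander: half-round file with wooden handle, 245 mm long along its x, 22 mm high.
- bowl: Bystander: copper bowl, 84 mm across, 36 mm high.
- spectacles: Bystander: red-framed spectacles standing on the bench, 120 mm wide (y), 120 mm deep (x, arms to +x), 42 mm high. Origin under the lenses.
- hammer: Bystander: small hammer 220 mm long, lying along its x.
- pliers: Bystander: pliers with black grips, 150 mm long along its x, 14 mm high.
Not all that is in view belongs to the job. Leave any blue look-alike of the blank_b alone. What is shaped like the blank_a but pink is not meant.

How it is judged:
On the way, in this order (a step that is already met when the one before it is completed fails the run):
1. One oblong blank alone is held under both catches (follower at 7.8 to 12.5 mm), let go, the other blank still at least 60 mm away from the magazine's axis (value of joint follower between 0.0078 and 0.0125 m and ((horizontal distance between blank_a and stand below 0.005 m and angle between blank_a's own z axis and vertical below 0.06 rad and angle between the x axis of blank_a and the x axis of stand, either way round below 0.12 rad and not (horizontal distance between blank_b and stand below 0.06 m)) or (horizontal distance between blank_b and stand below 0.005 m and angle between blank_b's own z axis and vertical below 0.06 rad and angle between the x axis of blank_b and the x axis of stand, either way round below 0.12 rad and not (horizontal distance between blank_a and stand below 0.06 m))) and contact force between the fingers and blank_a below 0.1 N and contact force between the fingers and blank_b below 0.1 N and contact force between each of the arm, the fingers and stand below 0.1 N), for 0.2 s.
2. Both blanks are held under the catches (follower at 17.5 to 21.5 mm), let go (value of joint follower between 0.0175 and 0.0215 m and horizontal distance between each of blank_a, blank_b and stand below 0.005 m and angle between each of blank_a, blank_b's own z axis and vertical below 0.06 rad and angle between the x axis of each of blank_a, blank_b and the x axis of stand, either way round below 0.12 rad and contact force between the fingers and blank_a below 0.1 N and contact force between the fingers and blank_b below 0.1 N and contact force between each of the arm, the fingers and stand below 0.1 N and linear speed of each of blank_a, blank_b below 0.01 m/s), for 0.2 s.
At the end, for the whole second after the job is handed in: Both oblong blanks lie flat in the magazine, one on the other, held under the catches: follower pressed down 17.5 to 21.5 mm, each blank within 5 mm of the magazine's axis, tilted less than 0.06 rad and in line with it within 0.12 rad, at rest, nothing touched by the robot (all of step 2).
It fails at once if The contact forces on the magazine (pressing force and the catches' side forces, added up) pass 60 N (contact force between stand and anything else above 60 N).
It fails at once if The second blank is pressed onto the first with more than 28 N (contact force between blank_a and blank_b above 28 N).
It fails at once if The square plate or another bystander is moved by more than 30 mm (distance of any of square_plate, needle_file, half_round_file, bowl, spectacles, hammer, pliers from where it was at the start of the episode above 0.03 m).
It also fails if it takes over 69 s, if anything falls off the work surface, if the arm or the gripper's body presses on something with over 40 N, if the wrist force passes 120 N, or if a joint passes its speed limit or range.

## Robot

A 6-joint arm with a two-finger parallel gripper is mounted at the origin on the work surface. World frame = base frame: x ahead of the robot, y to its left, z up, the work surface at z = 0. Lengths are in m, angles in rad, forces in N, time in s.
With the tool pointing down it reaches from about 0.25 to 0.775 m from the base axis. Payload 8.9 kg.
Tool frame: the origin (TCP) lies at the very end of the fingers, on their centre line; the grasp point (between the pads) lies 19 mm behind it; z points along the fingers, y is the line along which they close (so a half turn about z gives the same grasp; the last joint's range is limited). The gripper opens to 85 mm and grips with 20 to 120 N. Pads are 22 mm wide; open, the fingers measure 114 mm over their backs; the gripper's body (76 mm by 85 mm) begins 54 mm behind the grasp point. The pads swing forward as they close: fully open they stand 13 mm farther back than shut.
Start: joints at [0.961, 0.291, -0.153, 1.127, 0, 1.431], TCP at [0.238, 0.468, 0.231] pointing down, gripper open.
Joint ranges: [-2.52, 2.52], [-0.91, 1.74], [-1.3, 1.37], [-1.96, 2.02], [-1.52, 1.47], [-3.14, 3.14]. Speed limits (rad/s): [2.22, 2.22, 2.79, 3.14, 3.14, 3.14].

## Interface

Orientations are given as a unit quaternion [x, y, z, w].
In Python, from plant import robot gives the robot as it stands. Calls block until the motion is done:
- robot.movep(position, orientation): joint-space move of the TCP to a pose.
- robot.line_to(position, rot=None, max_speed=0.15, until_force=None): straight line of the TCP; rot=None keeps the orientation; max_speed is the mean speed in m/s. With until_force (N) it stops when the force on the tool has changed by that much, and returns True; else False.
- robot.movej(angles): joint-space move.
- robot.gripper_to(opening, effort=None): finger opening in m; effort is the grip in N (None keeps the last); returns when the fingers have stopped.
- robot.wait(seconds).
- robot.solve_ik(position, orientation): joint angles nearest the present ones, or None.
- robot.grab_frame(name): name is "scene" or "top" or "wrist"; returns a dict with "img" (400x640x3 uint8, red, green, blue), "z_map" (400x640 float32, m along the optical axis (not along the pixel's ray), 0 where there is no reading), "K" (3x3 intrinsics, pixels), "camera_from_world" (4x4, takes a point from world to camera coordinates); the wrist camera has in their place "hand_eye" (4x4, takes a point from camera to tool coordinates, whose origin is the TCP and whose axes are the flange's). Camera axes: x right, y down, z forward; pixel columns grow to the right and rows downward; lengths in m; the calibration is good to about 2 mm. A picture is of the moment at which its call begins: read the wrist's pose just before it.
A pose or a line that the arm cannot do raises robot.Unreachable and nothing moves.
- robot.finish_job(): hands the job in; it is judged then, once.
Readings, each from a call of its own:
- robot.get_time_s(): time.
- robot.get_q(): joint angles.
- robot.get_qvel(): joint speeds.
- robot.get_joint_torque(): joint torques, N m.
- robot.get_eef_pos(): TCP position.
- robot.get_tool_rot(): TCP orientation.
- robot.get_contact_force(): force on the tool from outside, world axes, zero at the start.
- robot.get_moment(): the same for the moment, N m.
- robot.get_opening(): finger opening in m.
- robot.get_finger_force(): force on a finger pad.
Only numpy, scipy, OpenCV 4.12 (cv2) and the standard library are available. Lean on these libraries where they do the work, as an engineer would, in place of code of your own. Each camera call takes 0.05 s, during which the arm holds its last target. There are 200 camera calls.

## Working session

There is one attempt and no reset: what is moved stays moved. The work goes in short steps, each a Python script; the robot and the scene stay as the last script left them, time stands still between calls to the robot, and variables do not carry over. Pictures are saved under pics/ and viewed, at most 10 in all, crops included, and the job is handed in when it is done.

```bash
ls; mkdir -p pics
python3 - <<'E'
from plant import robot
import cv2, numpy as np, pickle
for n in("top","scene"):
    f=robot.grab_frame(n); pickle.dump(f,open(n+".pkl","wb")); cv2.imwrite(f"pics/{n}.png",f["img"][...,::-1])
    print(n,f["K"].tolist(),np.round(np.linalg.inv(f["camera_from_world"]),3).tolist())
print(robot.get_time_s(),robot.get_tool_rot(),robot.get_opening())
E
```

```text
pics
top [[417.83833094517746, 0.0, 325.5892103833273], [0.0, 417.83833094517746, 208.37017474407244], [0.0, 0.0, 1.0]] [[0.01, -0.995, 0.103, 0.423], [-1.0, -0.009, 0.013, 0.058], [-0.012, -0.103, -0.995, 1.111], [0.0, 0.0, 0.0, 1.0]]
scene [[389.5798047702088, 0.0, 323.5067812636835], [0.0, 389.5798047702088, 195.77522235281623], [0.0, 0.0, 1.0]] [[0.766, 0.475, -0.434, 0.895], [0.643, -0.57, 0.512, -0.379], [-0.004, -0.67, -0.742, 0.662], [0.0, 0.0, 0.0, 1.0]]
0.1 [ 2.33215579e-01  9.72424877e-01 -5.50641528e-04 -2.20762310e-04] 0.0854294676900646
```

View pics/top.png

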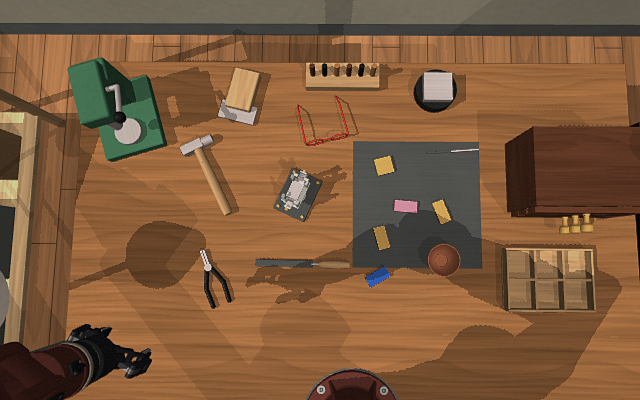

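View pics/scene.png

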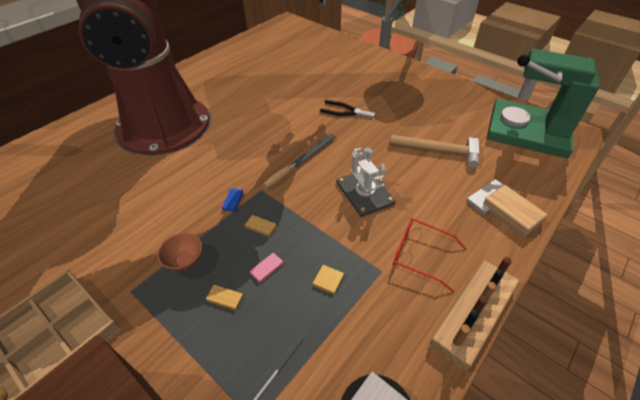

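Top view: the brass blanks are at about (381,237) and (442,211). The square plate is at (384,165), the pink decoy at (405,206), the blue one at (377,276), and the magazine at (298,195). Next I get coarse poses, then a close wrist look at the magazine.

```bash
cat > h.py <<'E'
import cv2, numpy as np
from scipy.spatial.transform import Rotation as R
def down(yaw):            # tool z down, finger-closing y axis at heading yaw (mod pi), x axis at yaw+90deg
    y=np.array([np.cos(yaw),np.sin(yaw),0]); z=np.array([0,0,-1.]); x=np.cross(y,z)
    return R.from_matrix(np.c_[x,y,z]).as_quat()
def cast(uv,f,h,W=None):  # pixels -> world at height h; W = world_from_camera
    if W is None: W=np.linalg.inv(f["camera_from_world"])
    d=np.c_[np.atleast_2d(uv),np.ones(len(np.atleast_2d(uv)))]@np.linalg.inv(f["K"]).T@W[:3,:3].T
    return W[:3,3]+d*((h-W[2,3])/d[:,2])[:,None]
def wrist(robot):
    T=np.eye(4); T[:3,3]=robot.get_eef_pos(); T[:3,:3]=R.from_quat(robot.get_tool_rot()).as_matrix()
    f=robot.grab_frame("wrist"); return f,T@f["hand_eye"]
def rects(f,lo,hi,h,W=None,amin=60):
    m=cv2.inRange(cv2.cvtColor(f["img"],cv2.COLOR_RGB2HSV),lo,hi)
    m=cv2.morphologyEx(m,cv2.MORPH_OPEN,np.ones((2,2)))
    out=[]
    for c in cv2.findContours(m,cv2.RETR_EXTERNAL,cv2.CHAIN_APPROX_NONE)[0]:
        if cv2.contourArea(c)<amin: continue
        p=cast(c[:,0].astype(float),f,h,W)[:,:2]
        (cx,cy),(w,l),a=cv2.minAreaRect((p*1000).astype(np.float32))
        if w<l: w,l,a=l,w,a+90
        out.append((cx/1e3,cy/1e3,w,l,a,c[:,0].mean(0).round()))   # a = heading of long side, deg
    return out
E
python3 - <<'E'
from h import *; import pickle
f=pickle.load(open("top.pkl","rb"))
for r in rects(f,(15,100,100),(32,255,255),.01): 
    if r[2]<90: print(r)
for r in rects(f,(0,0,25),(180,110,90),.012):
    if 60<r[2]<200: print("dark",r)
W=np.linalg.inv(f["camera_from_world"])
v,u=np.mgrid[165:225,270:325]; z=f["z_map"][v,u]
P=(np.stack([u,v,np.ones_like(u)],-1)@np.linalg.inv(f["K"]).T*z[...,None])@W[:3,:3].T+W[:3,3]
q=P[P[...,2]>.05]; print(len(q),q.min(0),q.max(0),q.mean(0)); print(np.histogram(P[...,2],bins=np.arange(0,.14,.005)))
from plant import robot
f,T=wrist(robot); print(np.round(f["hand_eye"],3).tolist(), f["K"][0])
E
```

```text
(0.3880008239746094, 0.04600197601318359, 78.37494659423828, 18.125755310058594, 90.58391684293747, array([335., 265.]))
(0.460100341796875, -0.07753938293457031, 59.08619689941406, 30.016286849975586, 14.997678756713867, array([382., 238.]))
(0.5296612548828125, -0.2353350372314453, 60.06123352050781, 31.71918487548828, 21.52003288269043, array([442., 212.]))
(0.6525018920898438, -0.08460437774658203, 46.03403091430664, 45.2859001159668, 104.64211368560791, array([385., 166.]))
dark (0.13621176147460937, 0.6789502563476563, 106.73239135742188, 29.927692413330078, 21.439800262451172, array([ 89., 363.]))
dark (0.16941949462890624, 0.7821373291015625, 88.88008880615234, 9.717874526977539, 108.90340805053711, array([ 48., 348.]))
dark (0.1507987365722656, 0.657124755859375, 100.78468322753906, 33.035064697265625, 27.34341049194336, array([ 97., 357.]))
dark (0.3907288513183594, 0.1767769470214844, 147.04263305664062, 17.943361282348633, 89.19676971435547, array([285., 264.]))
dark (0.44104876708984375, 0.9130999755859375, 195.24497985839844, 40.28512191772461, 5.219791889190674, array(
[... 604 characters left out ...]
.80540466308594, array([429.,  96.]))
655 [0.42338523 0.05770919 0.05002654] [0.62463355 0.18080559 1.11121164] [0.57165241 0.14392283 0.10218339]
(array([783, 183, 632,  67,   1,   0,   0,   0,   0,  12, 122,  26,  15,
         6,  10,  13, 109, 172,  58,  54,  51,   5,   0,   0,   0,   0,
         0,   0]), array([0.   , 0.005, 0.01 , 0.015, 0.02 , 0.025, 0.03 , 0.035, 0.04 ,
       0.045, 0.05 , 0.055, 0.06 , 0.065, 0.07 , 0.075, 0.08 , 0.085,
       0.09 , 0.095, 0.1  , 0.105, 0.11 , 0.115, 0.12 , 0.125, 0.13 ,
       0.135, 0.14 ]))
[[0.001, -0.944, -0.329, 0.084], [1.0, 0.001, 0.001, 0.001], [-0.001, -0.329, 0.944, -0.144], [0.0, 0.0, 0.0, 1.0]] [350.60387868   0.         314.05597646]
```

```bash
python3 -c "
import cv2;i=cv2.imread('pics/top.png')[155:295,260:480];cv2.imwrite('pics/c1.png',cv2.resize(i,None,fx=3.6,fy=3.6,interpolation=cv2.INTER_CUBIC))"
```

```text
(no output)
```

View pics/c1.png

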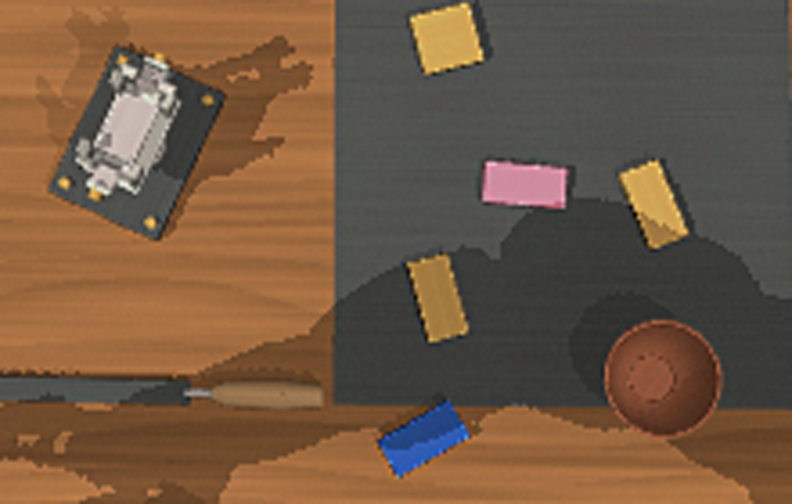

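The magazine's catch undersides look to be near 88 mm from depth. Now a wrist look at the magazine, then at the first blank.

```bash
cat >> h.py <<'E'
def hover(robot,p,long_deg,z):
    best=None
    for s in (90,-90):
        q=down(np.radians(long_deg+s)); 
        j=robot.solve_ik([p[0],p[1],z],q)
        if j is not None and (best is None or abs(j[5])<abs(best[0][5])): best=(j,q)
    robot.movep([p[0],p[1],z],best[1]); return best[1]
E
python3 - <<'E'
from h import *; from plant import robot; import pickle
hover(robot,(.572,.144),-24.2,.25)
f,W=wrist(robot); pickle.dump((f,W),open("wm.pkl","wb")); cv2.imwrite("pics/wm.png",f["img"][...,::-1])
print(robot.get_time_s(),robot.get_q())
for r in rects(f,(0,0,15),(180,110,85),.012,W,2000): print("dark",r)
hover(robot,(.460,-.0775),15,.16)
f,W=wrist(robot); pickle.dump((f,W),open("wa.pkl","wb")); cv2.imwrite("pics/wa.png",f["img"][...,::-1])
print(robot.get_time_s(),robot.get_q())
for r in rects(f,(15,100,60),(32,255,255),.01,W,1000): print(r)
E
```

```text
1.9 [1.24488037e-01 4.07182227e-01 6.61562530e-02 1.22981838e+00
 2.21414220e-04 5.45476197e-01]
dark (0.91693017578125, 0.30241290283203126, 308.1553955078125, 212.25607299804688, 65.83429718017578, array([488., 350.]))
dark (0.6855521240234375, -0.21003146362304687, 308.0076599121094, 214.8929901123047, 65.83429718017578, array([138., 343.]))
3.0 [-3.22088114e-01  2.37693116e-01 -4.23385825e-01  9.08498706e-01
  2.26665288e-04 -5.84141641e-01]
(0.6421566162109374, 0.042204490661621095, 92.64874267578125, 71.5157470703125, 97.31123495101929, array([368., 366.]))
(0.6554834594726563, -0.08143011474609375, 52.21345520019531, 47.01582717895508, 15.009692192077637, array([262., 348.]))
(0.5341797485351563, -0.23100418090820313, 62.671730041503906, 35.940765380859375, 21.254886627197266, array([126., 208.]))
(0.4649788818359375, -0.07438615417480468, 61.597496032714844, 31.018396377563477, 16.056560516357422, array([316., 180.]))
(0.4978234558105469, 0.15020965576171874, 301.06573486328125, 186.20684814453125, 90.09691927582026, array([511., 263.]))
(0.385390625, 0.06794618225097657, 253.8791961669922, 37.55424880981445, 91.47351884841919, array([494., 131.]))
(0.4591290283203125, -0.33496466064453123, 110.93667602539062, 7.378532409667969, 178.55651092529297, array([ 4., 91.]))
(0.33300634765625, -0.031870834350585936, 409.2969055175781, 93.71981811523438, 96.47625923156738, array([406.,  48.]))
```

View pics/wm.png

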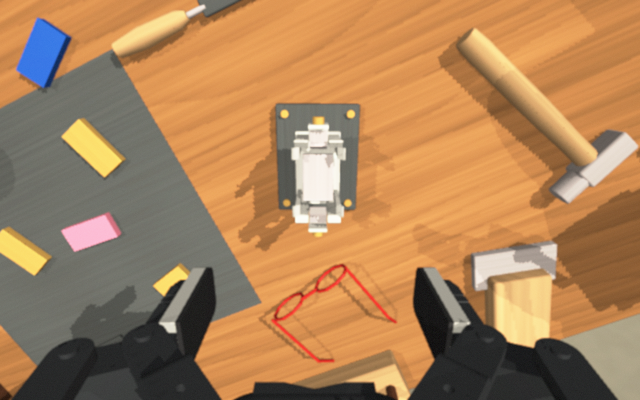

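View pics/wa.png

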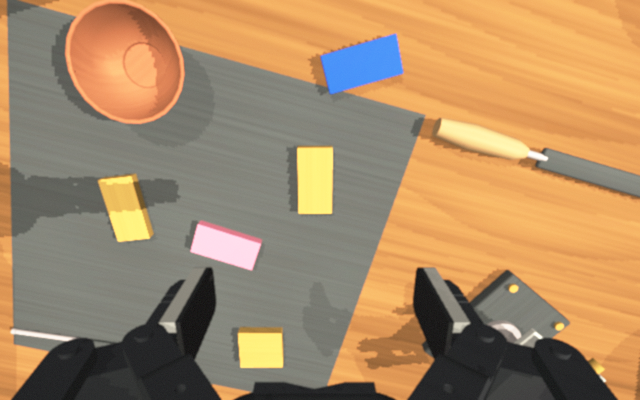

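The wrist views show the magazine at about (318,170) with four brass plate screws around it, and the first blank at (316,180), clear of its neighbours. The wrist and top estimates differ by about 5 mm along the tool x axis, so I compare the two on the stand's screws.

Run:
```python
from h import *; import pickle
f,W=pickle.load(open("wm.pkl","rb"))
m=np.zeros((400,640),np.uint8); hs=cv2.cvtColor(f["img"],cv2.COLOR_RGB2HSV)
m[98:240,275:362]=cv2.inRange(hs,(15,120,100),(32,255,255))[98:240,275:362]
n,l,st,c=cv2.connectedComponentsWithStats(m)
for i in range(1,n):
    if st[i,4]>15: print(st[i],c[i].round(1),cast(c[i],f,.012,W)[0].round(4))
# dark plate edges in ROI
d=cv2.inRange(hs,(0,0,15),(180,110,95))[90:225,265:370]
d=cv2.morphologyEx(d,cv2.MORPH_OPEN,np.ones((5,5)))
ct=max(cv2.findContours(d,0,1)[0],key=cv2.contourArea)[:,0]+[265,90]
p=cast(ct.astype(float),f,.012,W)[:,:2]; print("plate",cv2.minAreaRect((p*1000).astype(np.float32)))
z=f["z_map"]; v,u=np.mgrid[110:235,285:352]; zz=z[v,u]
P=(np.stack([u,v,np.ones_like(u)],-1)@np.linalg.inv(f["K"]).T*zz[...,None])@W[:3,:3].T+W[:3,3]
h,e=np.histogram(P[...,2],bins=np.arange(.05,.125,.0025)); print(list(zip(e.round(4),h)))
# follower: points in its height band near middle, rows/cols
a=np.radians(-24.2); ax=np.array([np.cos(a),np.sin(a)]); ay=np.array([-ax[1],ax[0]])
rel=P[...,:2]-[.5724,.144]; X=rel@ax*1e3; Y=rel@ay*1e3; Z=P[...,2]*1e3
k=(abs(X)<12)&(abs(Y)<10); print("follower z",np.percentile(Z[k],[10,50,90]))
k=Z>97; print("posts",X[k].min(),X[k].max(),Y[k].min(),Y[k].max())
k=abs(Z-np.median(Z[(abs(X)<12)&(abs(Y)<10)]))<2; print("foll band",np.percentile(X[k],[2,98]),np.percentile(Y[k],[2,98]))
# bias check on blanks seen here
for r in rects(f,(15,120,100),(32,255,255),.01,W,200): 
    if r[2]<75: print(r)
```

```text
[289  98  10   4  25] [294.3  99.6] [0.5091 0.1517 0.012 ]
[319  98  16   4  44] [326.   99.4] [0.5225 0.1821 0.012 ]
[280 110   9   8  56] [284.  113.5] [0.5176 0.1356 0.012 ]
[347 110   8   8  54] [350.4 113.6] [0.5465 0.2001 0.012 ]
[313 117  11   7  77] [318. 120.] [0.5386 0.1659 0.012 ]
[283 199   8   8  46] [286.4 202.4] [0.6095 0.0945 0.012 ]
[344 199   8   8  47] [347.2 202.5] [0.6384 0.1587 0.012 ]
[312 224  50  16 354] [340.2 232.8] [0.6706 0.1364 0.012 ]
plate ((579.1702880859375, 108.50688934326172), (17.949098587036133, 58.290443420410156), 64.84442901611328)
[(np.float64(0.05), np.int64(26)), (np.float64(0.0525), np.int64(677)), (np.float64(0.055), np.int64(65)), (np.float64(0.0575), np.int64(31)), (np.float64(0.06), np.int64(16)), (np.float64(0.0625), np.int64(62)), (np.float64(0.065), np.int64(46)), (np.float64(0.0675), np.int64(25)), (np.float64(0.07), np.int64(39)), (np.float64(0.0725), np.int64(27)), (np.float64(0.075), np.int64(45)), (np.float64(0.0775), np.int64(31)), (np.float64(0.08), np.int64(98)), (np.float64(0.0825), np.int64(261)), (np.float64(0.085), np.in
[... 955 characters left out ...]
6531982421875, 51.33576583862305, 20.9642391204834, 105.6332197189331, array([172., 280.]))
(0.5357318115234375, -0.22964414978027345, 62.12754440307617, 39.582542419433594, 21.53578758239746, array([ 22., 251.]))
(0.6295475463867187, 0.02523096466064453, 37.08641052246094, 28.159324645996094, 92.05339097976685, array([241., 239.]))
(0.7408655395507813, 0.3398171997070312, 49.954349517822266, 11.156028747558594, 87.14147186279297, array([521., 218.]))
(0.46648391723632815, -0.07262044525146484, 61.121063232421875, 35.59925842285156, 14.659537315368652, array([ 94., 148.]))
(0.46861065673828123, 0.033949146270751955, 54.76081085205078, 8.69466781616211, 89.76837158203125, array([178., 111.]))
```

Run:
```python
from h import *; import pickle
f=pickle.load(open("scene.pkl","rb"))
for r in rects(f,(12,120,80),(32,255,255),.01,None,100): 
    if r[2]<75: print(r)
from plant import robot
robot.movep([.4625,-.076,.16],down(np.radians(15.5+90)))
q=robot.get_q(); print(q[5])
for s in (90,-90):
    robot.movep([.4625,-.076,.16],down(np.radians(15.5+s))); robot.wait(.15)
    f,W=wrist(robot); print(robot.get_time_s(),robot.get_eef_pos(),robot.get_q()[5])
    for r in rects(f,(15,100,60),(32,255,255),.01,W,1000):
        if 55<r[2]<70: print(r)
```

```text
(0.3561448974609375, -0.47863461303710936, 34.431846618652344, 32.17668533325195, 30.616230010986328, array([ 45., 337.]))
(0.5372600708007812, -0.23673013305664062, 62.02287673950195, 33.60686492919922, 21.306907653808594, array([225., 298.]))
(0.6592366943359375, -0.08682070922851562, 48.92764663696289, 45.62491989135742, 104.54358196258545, array([329., 280.]))
(0.46870654296875, -0.0798212890625, 62.17744827270508, 34.96903991699219, 15.316545486450195, array([261., 226.]))
-0.5892562235747306
3.7 [ 0.46249144 -0.07604213  0.15999853] -0.58952663718411
(0.5342070922851563, -0.23091633605957032, 62.581443786621094, 35.75382995605469, 21.333154678344727, array([125., 205.]))
(0.465075439453125, -0.07405874633789063, 61.700096130371094, 31.175228118896484, 15.527643203735352, array([315., 179.]))
6.55 [ 0.46251019 -0.0760095   0.16001328] 2.551862528888433
(0.46497085571289065, -0.07619460296630859, 61.300052642822266, 31.355880737304688, 15.57873249053955, array([315., 176.]))
(0.533953369140625, -0.23315975952148438, 61.73714065551758, 35.238243103027344, 21.712217330932617, array([516., 147.]))
```

The half-turn test shows the wrist camera is good to about 1 mm, so the top camera is the biased one. I use the wrist values: blank at (0.465, -0.0751) heading 15.5°, stand at (0.5776, 0.1462) heading -24.2°. Grasping now.

```bash
cat >> h.py <<'E'
def grasp(robot,p,deg):
    q=down(np.radians(deg+90)); robot.gripper_to(.042,60)
    robot.movep([*p,.06],q); robot.line_to([*p,.022],max_speed=.12)
    hit=robot.line_to([*p,-.008],max_speed=.03,until_force=3)
    z=robot.get_eef_pos()[2]; print("bench",hit,z)
    robot.line_to([*p,z+.003],max_speed=.03)
    robot.gripper_to(.02,60); robot.wait(.1)
    e=robot.get_eef_pos(); print("grip",robot.get_opening(),robot.get_finger_force(),robot.get_contact_force(),"zt",e)
    robot.line_to([e[0],e[1],.12],max_speed=.15); print(robot.get_opening(),robot.get_contact_force(),robot.get_time_s())
    return e[2]
E
python3 - <<'E'
from h import *; from plant import robot
grasp(robot,(.4650,-.0751),15.5)
f,W=wrist(robot); cv2.imwrite("pics/g1.png",f["img"][...,::-1])
E
```

```text
bench True -0.0017260357731997064
grip 0.027911114184236654 59.32747185230255 [-1.92052475  0.26653571  6.42830411] zt [ 0.46489388 -0.07508294  0.00140541]
0.027924850050837165 [-0.14802448  0.11857796 -0.71914077] 12.5083
```

View pics/g1.png

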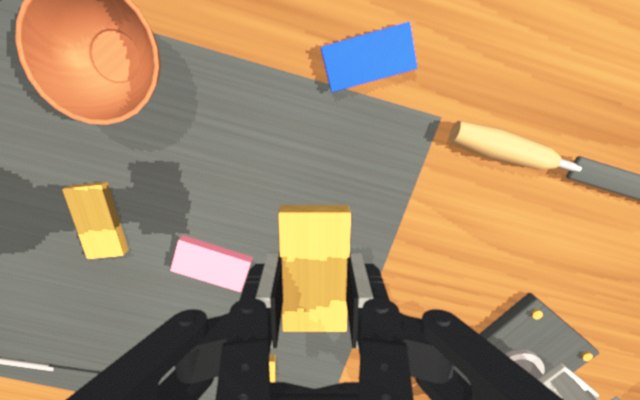

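The blank is held squarely, spanning rows 206 to 330 at column 315. I measure its centre in the hand from those edges, then insert.

```bash
cat >> h.py <<'E'
STAND=np.array([.5776,.1462]); SDEG=-24.2
def inhand(robot,zt):   # offset of the held blank's centre along tool x
    f,W=wrist(robot); e=robot.get_eef_pos(); Rm=R.from_quat(robot.get_tool_rot()).as_matrix()
    m=cv2.inRange(cv2.cvtColor(f["img"],cv2.COLOR_RGB2HSV),(18,100,60),(32,255,255))
    r=np.where((m[150:350,305:325]>0).mean(1)>.5)[0]+150
    top=e[2]-zt+.010; p=cast([[315,r.min()],[315,r.max()+1]],f,top,W)
    o=(p[:,:2]-e[:2])@Rm[:2,0]; print("rows",r.min(),r.max(),"offs",o,o.mean()); return o.mean()
def press(robot,zt,off,U,ztop_end,fmax,slow=.02):
    q=down(np.radians(SDEG+90)); x=R.from_quat(q).as_matrix()[:2,0]; p=STAND-off*x
    robot.movep([*p,U+.030+zt],q); robot.wait(.1)
    f0=robot.get_contact_force(); zend=ztop_end-.010+zt; z=U+.030+zt
    hit=robot.line_to([*p,U+.009+zt],max_speed=.06,until_force=10); print("approach hit",hit,robot.get_eef_pos()[2]-zt+.01)
    z=U+.009+zt
    while not hit and z>zend:
        z=max(z-.002,zend)
        hit=robot.line_to([*p,z],max_speed=slow,until_force=10)
        d=robot.get_contact_force()-f0; print("top",round((robot.get_eef_pos()[2]-zt+.01)*1e3,2),d.round(1),round(robot.get_opening()*1e3,2))
        hit=d[2]>fmax
    print(robot.get_time_s())
E
python3 - <<'E'
from h import *; from plant import robot
zt=.0014; off=inhand(robot,zt)
if abs(off)>.006: off=0
e=robot.get_eef_pos(); robot.line_to([e[0],e[1],.16],max_speed=.2)
press(robot,zt,off,.087,.087-.006,22)
E
```

```text
rows 205 331 offs [ 0.03315943 -0.03059816] 0.0012806346754547573
approach hit True 0.10533891178167454
14.4917
```

Run:
```python
from h import *; from plant import robot
print(robot.get_contact_force(),robot.get_moment(),robot.get_opening(),robot.get_eef_pos())
f,W=wrist(robot); cv2.imwrite("pics/p1.png",cv2.resize(f["img"][130:390,180:450,::-1],None,fx=2.2,fy=2.2,interpolation=2))
```

```text
[-0.37882539  1.13948143 -2.65342587] [0.25100844 0.26758806 0.03406593] 0.028068622303829182 [0.57788489 0.145349   0.09673891]
```

View pics/p1.png

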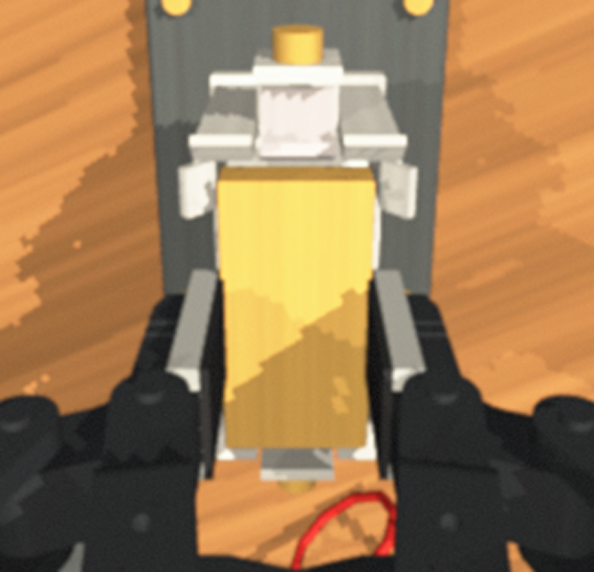

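The blank sits centred between the posts and there is almost no standing force, so the stop was a motion transient. I press on in slow 2 mm steps.

```bash
cat >> h.py <<'E'
def step_down(robot,zt,end,fmax,f0,dz=.002):
    e=robot.get_eef_pos(); z=e[2]; zend=end-.010+zt
    while z>zend+1e-5:
        z=max(z-dz,zend); hit=robot.line_to([e[0],e[1],z],max_speed=.012,until_force=12)
        p=robot.get_eef_pos(); d=robot.get_contact_force()-f0
        print("top",round((p[2]-zt+.01)*1e3,2),d.round(1),hit,round(robot.get_opening()*1e3,2))
        if d[2]>fmax: break
    print(robot.get_time_s())
E
python3 - <<'E'
from h import *; from plant import robot
step_down(robot,.0014,.083,20,np.array([0,0,-1.5]))
E
```

```text
top 102.97 [-1.   1.1  0.5] False 27.82
top 101.31 [-1.9  0.9  2.7] False 28.14
top 99.7 [-2.6  0.8  6.5] False 28.2
top 97.61 [-3.3  3.   5.8] False 28.29
top 95.87 [-4.7  2.  10.6] False 28.0
top 93.81 [-2.4  2.6  8.9] False 27.93
top 91.98 [-3.5  3.2 10.5] False 27.97
top 90.05 [-4.2  2.5 11.7] False 28.02
top 88.01 [-3.7  2.5 13.1] False 27.85
top 85.86 [-3.7  2.7  9.9] False 28.16
top 83.82 [-2.8  1.9  9.7] False 27.58
top 83.66 [-4.6  2.7 10.5] False 27.87
18.3583
```

The force dropped between top = 88 and 86 mm, which fits the catches snapping over at about 87 mm. I release and check.

Run:
```python
from h import *; from plant import robot
robot.gripper_to(.046); robot.wait(.3)
e=robot.get_eef_pos(); print(e,robot.get_contact_force())
robot.line_to([e[0],e[1],.14],max_speed=.12); robot.line_to([e[0],e[1],.20],max_speed=.2); robot.wait(.3)
f,W=wrist(robot); cv2.imwrite("pics/r1.png",cv2.resize(f["img"][60:280,220:420,::-1],None,fx=2.7,fy=2.7,interpolation=2))
hs=cv2.cvtColor(f["img"],cv2.COLOR_RGB2HSV); m=cv2.inRange(hs,(18,100,60),(32,255,255)); 
for r in rects(f,(18,100,60),(32,255,255),.087,W,500):
    if 20<r[2]<75: print(r)
z=f["z_map"]; v,u=np.mgrid[100:300,250:390]
P=(np.stack([u,v,np.ones_like(u)],-1)@np.linalg.inv(f["K"]).T*z[v,u][...,None])@W[:3,:3].T+W[:3,3]
x=np.array([np.cos(np.radians(SDEG)),np.sin(np.radians(SDEG))]); y=np.array([-x[1],x[0]]); rel=P[...,:2]-STAND; X=rel@x;Y=rel@y
for a,b in((-.024,-.015),(-.005,.005),(.015,.024)):
    k=(X>a)&(X<b)&(abs(Y)<.01); print("z",a,np.percentile(P[k][:,2],[20,50,80]))
print(robot.get_time_s())
```

```text
[0.57770525 0.145283   0.0743314 ] [-0.47087343 -0.15281389  0.2157197 ]
(0.6218831176757813, -0.01886162567138672, 40.83102798461914, 36.9033317565918, 104.64519596099854, array([161., 306.]))
(0.5793163452148438, 0.1470760498046875, 59.050357818603516, 30.009780883789062, 155.83112335205078, array([316., 191.]))
(0.4155284423828125, 0.07741811370849609, 63.70553207397461, 10.016609191894531, 88.23265075683594, array([123.,  16.]))
z -0.024 [0.08643618 0.0869778  0.08757648]
z -0.005 [0.08651564 0.08700479 0.08751813]
z 0.015 [0.0864632  0.08696742 0.08743847]
20.475
```

View pics/r1.png

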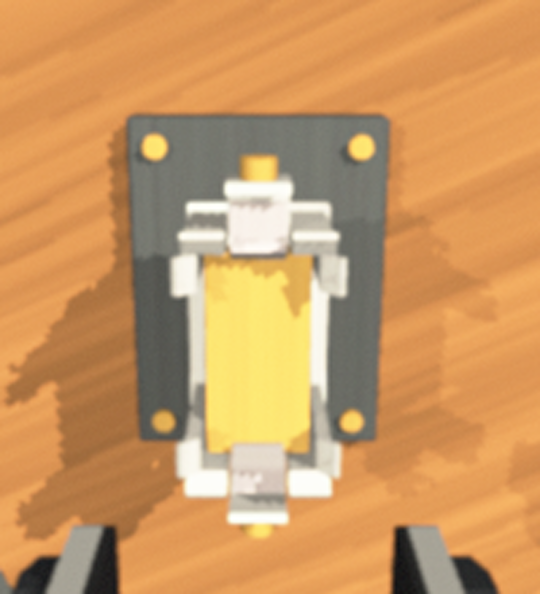

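The first blank is level at z = 87.0 mm with both catches lapped over its ends. Now the second blank: hover, measure, grasp.

Run:
```python
from h import *; from plant import robot
p=np.array([.5341,-.2320]); robot.movep([*p,.16],down(np.radians(111.5))); robot.wait(.15)
f,W=wrist(robot); best=None
for r in rects(f,(15,100,60),(32,255,255),.01,W,800):
    if 55<r[2]<70: 
        print(r)
        if np.hypot(*(np.array(r[:2])-p))<.02: best=r
y=np.array([np.cos(np.radians(111.5)),np.sin(np.radians(111.5))])
c=np.array(best[:2])-.001*y; print(c,robot.get_q()[5])
zt=grasp(robot,tuple(c),best[4] if abs(best[4]-21.5)<4 else 21.5)
off=inhand(robot,zt); print(zt,off)
```

```text
(0.5346460571289062, -0.23274435424804688, 61.246910095214844, 31.175125122070312, 21.599952697753906, array([312., 175.]))
(0.3818044738769531, -0.040384300231933595, 63.06067657470703, 52.629173278808594, 38.61349105834961, array([620.,  82.]))
[ 0.53501256 -0.23367477] -0.9101716134575947
bench True -0.0017255064688141246
grip 0.02825639156092591 59.78315234184265 [-1.00465871  0.38996119  4.49127941] zt [ 0.53499643 -0.23370458  0.00136533]
0.028396907855819102 [ 0.3351819   0.07635792 -1.03184175] 25.6
rows 205 331 offs [ 0.03301266 -0.03084956] 0.0010815540479970302
0.0013653336284218665 0.0010815540479970302
```

Run:
```python
from h import *; from plant import robot
zt=.00137; e=robot.get_eef_pos(); robot.line_to([e[0],e[1],.16],max_speed=.2)
q=down(np.radians(SDEG+90)); x=R.from_quat(q).as_matrix()[:2,0]; p=STAND-.0011*x
robot.movep([*p,.13],q); robot.line_to([*p,.0985],max_speed=.05); robot.wait(.2)
print(robot.get_contact_force(),robot.get_eef_pos())
f0=np.array([0,0,-1.5])
step_down(robot,zt,.089,20,f0)
step_down(robot,zt,.0862,21,f0,.0007)
```

```text
[-1.72176852  0.52173903 -1.97242884] [0.57869306 0.14583493 0.09875978]
top 105.35 [-1.5 -0.6  0.1] False 28.35
top 103.29 [-2.9  1.8  1.8] False 28.01
top 101.41 [-4.2  2.5  3.4] False 28.15
top 99.9 [-5.1  2.7  7.9] False 28.07
top 98.29 [-5.9  2.5 11.3] False 27.92
top 96.15 [-4.5  2.5 10.4] False 27.71
top 94.12 [-4.9  3.5 10.3] False 27.93
top 92.15 [-5.6  2.3 10.8] False 28.03
top 90.17 [-5.6  3.2 10.5] False 28.24
top 89.91 [-5.5  3.8 11.8] False 27.88
31.4833
top 89.93 [-6.7  0.9 10.5] False 28.17
top 89.32 [-7.6  1.8 11.4] False 28.13
top 88.65 [-6.3  1.8 12.2] False 27.9
top 87.97 [-6.3  1.8 11.8] False 28.22
top 87.29 [-6.6  1.1 12.4] False 28.25
top 87.09 [-6.7  1.2 12.8] False 28.18
32.9833
```

Run:
```python
from h import *; from plant import robot
step_down(robot,.00137,.0842,18.5,np.array([0,0,-1.5]),.0004)
```

```text
top 87.18 [-7.3  1.3  8.9] False 28.12
top 86.92 [-5.6  1.3 10.7] False 28.28
top 86.19 [-5.   0.6  8.4] False 27.85
top 85.87 [-5.9  1.3  8.6] False 27.98
top 85.48 [-6.7  1.   9.2] False 28.31
top 85.09 [-5.5  1.2  9.6] False 27.91
top 84.74 [-5.5  0.8  9.2] False 28.33
top 84.63 [-5.6  1.4 10.1] False 28.18
34.9833
```

The force drop from about 12.8 to 8.5 N shows the catches have snapped. I go a touch further to the stop, then release and check.

Run:
```python
from h import *; from plant import robot
step_down(robot,.00137,.0835,13,np.array([0,0,-1.5]),.0004)
robot.gripper_to(.046); robot.wait(.3)
e=robot.get_eef_pos(); print(e,robot.get_contact_force())
robot.line_to([e[0],e[1],.14],max_speed=.12); robot.line_to([e[0],e[1],.20],max_speed=.2); robot.wait(.3)
f,W=wrist(robot); cv2.imwrite("pics/r2.png",cv2.resize(f["img"][60:280,220:420,::-1],None,fx=2.7,fy=2.7,interpolation=2))
for r in rects(f,(18,100,60),(32,255,255),.087,W,500):
    if 50<r[2]<75: print(r)
z=f["z_map"]; v,u=np.mgrid[100:300,250:390]
P=(np.stack([u,v,np.ones_like(u)],-1)@np.linalg.inv(f["K"]).T*z[v,u][...,None])@W[:3,:3].T+W[:3,3]
x=np.array([np.cos(np.radians(SDEG)),np.sin(np.radians(SDEG))]); y=np.array([-x[1],x[0]]); rel=P[...,:2]-STAND; X=rel@x;Y=rel@y
for a,b in((-.024,-.015),(-.005,.005),(.015,.024)):
    k=(X>a)&(X<b)&(abs(Y)<.01); print("z",a,np.percentile(P[k][:,2],[20,50,80]))
print(robot.get_time_s())
```

```text
top 84.67 [-6.4  2.3  8.6] False 28.49
top 84.26 [-4.9  2.8  9.1] False 27.93
top 83.95 [-6.1  1.   8.7] False 28.0
35.7333
[0.57895027 0.14623034 0.07485636] [-0.52281044  0.56002856 -0.67429799]
(0.5796575317382813, 0.14828511047363283, 59.7591667175293, 30.42496109008789, 154.8899917602539, array([315., 190.]))
(0.4157182922363281, 0.07781791687011719, 63.69991683959961, 9.979799270629883, 87.46925354003906, array([119.,  16.]))
z -0.024 [0.08647398 0.08706439 0.08770632]
z -0.005 [0.08647858 0.08696235 0.08765796]
z 0.015 [0.0864647  0.08699257 0.08751616]
37.8417
```

View pics/r2.png

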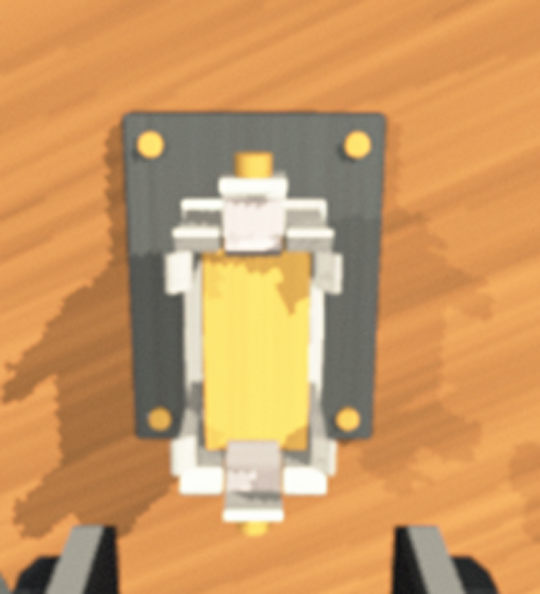

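The second blank sits level at 87.0 mm, held under both catches, in line with and centred on the well.

```bash
python3 -c "
from plant import robot
print(robot.finish_job())"
```

```text
the job is handed in; nothing more can be done
None
```

Both brass blanks are loaded one on the other under the catches; the last wrist view showed the top one level at 87.0 mm, pressing peaked at about 13 N on the wrist sensor, and I handed the job in at about 38 s (no verdict was returned).

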